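# Set a slide stage with its coaxial coarse and fine knobs

## Robot

A 6-joint arm with a two-finger parallel gripper is mounted at the origin on a cart in front of the work surface, level with it; the furniture and walls round the work are solid. World frame = base frame: x ahead of the robot, y to its left, z up, the work surface at z = 0. Lengths are in m, angles in rad, forces in N, time in s.
With the tool pointing down it reaches from about 0.275 to 0.75 m from the base axis. Payload 10.2 kg.
Tool frame: the origin (TCP) lies midway between the tips of the shut fingers; the grasp point (between the pads) lies 19 mm behind it (env.hold_point_z is the distance from the TCP to the grasp point, in m); z points along the fingers, y is the line along which they close (so a half turn about z gives the same grasp; the last joint's range is limited). The gripper opens to 85 mm and grips with 20 to 120 N. Pads are 22 mm wide; open, the fingers measure 114 mm over their backs; the gripper's body (76 mm by 85 mm) begins 54 mm behind the grasp point. The pads swing forward as they close: fully open they stand 13 mm farther back than shut.
Start: joints at [0.956, 0.313, 1.498, -0, 1.331, -0.223], TCP at [0.2, 0.485, 0.231] pointing down, gripper open.
Joint ranges: [-2.94, 2.94], [-0.97, 2.17], [0.19, 2.56], [-1.23, 4.37], [0.02, 3.11], [-2.88, 2.88]. Speed limits (rad/s): [2.39, 2.39, 3.01, 3.14, 3.14, 3.14].

## Interface

Orientations are given as a unit quaternion [x, y, z, w].
In Python, from bench import env, kinematics, monitor, eyes, job gives the robot as it stands. The module is installed in compiled form; this text tells all that it offers. Calls block until the motion is done:
- env.reach(position, orientation): joint-space move of the TCP to a pose.
- env.movel(position, velocity=0.15, frame=None, guard=None): straight line of the TCP; frame=None keeps the orientation; velocity is the mean speed in m/s. With guard (N) it stops when the force on the tool has changed by that much, and returns True; else False.
- env.set_joints(angles): joint-space move.
- env.release() and env.close_gripper(effort=None): open the fingers fully, or close them until they stop; effort is the grip in N (None keeps the last).
- env.hold(seconds).
- kinematics.ik(position, orientation): joint angles nearest the present ones, or None.
- monitor.sense(): the state.
- eyes.grab_frame(name): name is "scene" or "top" or "wrist"; returns a dict with "frame" (420x560x3 uint8, red, green, blue), "mtx" (3x3 intrinsics, pixels), "view" (4x4, takes a point from world to camera coordinates). Camera axes: x right, y down, z forward; pixel columns grow to the right and rows downward; lengths in m; the calibration is good to about 2 mm. A picture is of the moment at which its call begins. There is no depth.
A pose or a line that the arm cannot do raises env.MotionError and nothing moves.
- job.hand_in(): hands the job in; it is judged then, once.
The state is a dict: "clock": time; "joints": joint angles; "qvel": joint speeds; "joint_efforts": joint torques, N m; "position": TCP position; "ee_rot": TCP orientation; "contact_force": force on the tool from outside, world axes, zero at the start; "ft_torque": the same for the moment, N m; "finger_gap": opening from 0.0 (shut) to 1.0 (fully open); "gripper_force": force on a finger pad.
Only numpy, scipy, OpenCV 4.12 (cv2) and the standard library are available. Lean on these libraries where they do the work, as an engineer would, in place of code of your own. Each camera call takes 0.05 s, during which the arm holds its last target. There are 200 camera calls.

## Task

Set the slide stage to its position marks, working only with the two coaxial knobs that ride on its saddle and never pushing the sliding plates by hand. First turn the large lower (coarse) knob until the saddle's tab lies midway between the two ribs of the clamp's fork, then turn the small upper (fine) knob until the slide holder's pointer is in line with the single thin rib on the same clamp, with the tab still between the fork's ribs. Let go of the knobs and leave the things round the stage where they are.

Things in the scene. Friction and masses are not known exactly. Their poses are not given: they have to be found in the camera images.
- stage_base: White low stage casting, 130 x 340 mm, 14 mm high, fixed. Origin on the worktop under the knob axis when the coarse knob reads 0; its +y runs along the casting from the knobs toward the slide holder, +z up. The casting reaches from y = -95 to +245 mm and x = -65 to +65 mm. Two clamps stand on its -x (robot-side) edge, at y about 115 and 165 mm
- coarse_grip (a point): Centre of the large lower black knob (coarse), on the axis, half-way up, 57 mm above the worktop. A ribbed disc 56 mm in diameter, 20 mm high; the saddle's surface is 29 mm below this point, the fine knob's top 43 mm above it. Both knobs ride on the saddle, so they travel along the base's y, 10 mm per rad, while the coarse knob is turned: the hand must go along with it
- fine_grip (a point): Point on the axis of the small upper black knob (fine), 89 mm above the worktop and 23 mm above the top of the coarse knob. A ribbed cylinder 22 mm in diameter, from 68 to 100 mm above the worktop. The knobs turn independently; turning the fine knob does not move the saddle
- coarse_knob (a joint): Angle of the coarse knob against the saddle in rad, positive counter-clockwise seen from above, stops at -3.2 and +3.2. Its pinion drives the whole saddle (with both knobs and the slide holder) 10 mm per rad along the rack, counter-clockwise toward the base's +y. Friction about 0.15 N m; it stays where it is left
- fine_knob (a joint): Angle of the fine knob in rad, positive counter-clockwise seen from above, stops at -3.2 and +3.2. It moves only the slide holder on the saddle, 4 mm per rad, counter-clockwise toward the base's +y. Friction about 0.04 N m; it stays where it is left
- saddle: Sliding saddle: aluminium plate 66 x 228 x 8 mm, top 28 mm above the worktop, on rails along the base's y. Origin on the knob axis at its underside; it carries both knobs at its -y end and the slide holder about 150 mm from the knob axis. Axes as the base's. Not to be pushed
- holder: Slide holder on the saddle: dark plate 58 x 44 mm with a glass slide under two clips, top about 37 mm above the worktop; moves along the base's y. Axes as the base's. Not to be pushed
- tab (a point): Tip of the saddle's dark tab, 4 mm wide, which sticks out of the saddle's robot-side edge toward the clamps, on the knob side of the pointer; 26 mm above the worktop. Axes as the base's
- pointer (a point): Tip of the slide holder's thin dark pointer, 2 mm wide with a root 8 mm wide, which sticks out toward the clamps, farther from the knobs than the tab; 30 mm above the worktop. Axes as the base's
- mark_clamp: The marked clamp: aluminium block 20 x 44 x 10 mm on the base with a round screw head and three dark ribs 4 mm high; origin at the centre of its underside, axes as the base's. The other clamp is the same block without ribs and marks nothing; which of the two stands nearer the knobs varies
- fork (a point): Middle of the gap of the fork, at the saddle-side face of the marked clamp: two ribs 3 mm thick with a free gap of 14 mm, near the clamp's knob-side end. Axes as the base's: the tab lies wholly between the ribs when its offset along this y is within 5 mm
- line (a point): Saddle-side end of the single thin rib (2 mm wide) of the marked clamp, 22 mm from the fork's middle on the side away from the knobs. Axes as the base's: the pointer is in line when its offset along this y is zero
- beaker_mid (a point): Glass beaker, 54 mm wide, 70 mm high, standing behind the knobs; its middle half-way up. Bystander
- bottle_mid (a point): Small media bottle with orange cap, 56 mm wide, 105 mm high, standing behind the slide; its middle half-way up. Bystander
- tape_mid (a point): Roll of black tape, 55 mm wide, 19 mm high, lying to the right of the knobs; its middle. Bystander
- box_mid (a point): Blue slide box, 89 x 99 x 32 mm, left of the stage; its middle. Bystander

How it is judged:
On the way, in this order (a step that is already met when the one before it is completed fails the run):
1. the coarse knob has brought the saddle's tab between the fork's ribs (within 5 mm of the middle) and is at rest (y of tab in the frame of fork between -0.005 and 0.005 m and velocity of joint coarse_knob between -0.05 and 0.05 rad/s and velocity of joint fine_knob between -0.05 and 0.05 rad/s), for 0.3 s.
2. then the fine knob has brought the pointer in line with the thin rib (within 2 mm), the tab still between the fork's ribs (all of step 1 and y of pointer in the frame of line between -0.002 and 0.002 m), for 0.2 s.
At the end, for the whole second after the job is handed in: The saddle's tab is within 5 mm of the middle of the fork's gap and the slide holder's pointer within 2 mm of the thin rib, both along the direction of travel; both knobs at rest (all of step 2); the robot touches nothing.
It fails at once if the robot pushes the saddle plate or the slide holder directly (contact force between any of the arm, the fingers and saddle_c0 above 5 N or contact force between any of the arm, the fingers and saddle_c1 above 5 N or contact force between any of the arm, the fingers and holder above 5 N).
It fails at once if a bystander (beaker) is shifted by more than 30 mm or knocked over (distance of beaker_mid from where it was at the start of the episode above 0.03 m).
It fails at once if a bystander (bottle) is shifted by more than 30 mm or knocked over (distance of bottle_mid from where it was at the start of the episode above 0.03 m).
It fails at once if a bystander (black_tape) is shifted by more than 30 mm or knocked over (distance of tape_mid from where it was at the start of the episode above 0.03 m).
It fails at once if a bystander (slide_box) is shifted by more than 30 mm or knocked over (distance of box_mid from where it was at the start of the episode above 0.03 m).
It also fails if it takes over 61 s, if anything falls off the work surface, if the arm or the gripper's body presses on something with over 40 N, if the wrist force passes 120 N, or if a joint passes its speed limit or range.

## Working session

There is one attempt and no reset: what is moved stays moved. The work goes in short steps, each a Python script; the robot and the scene stay as the last script left them, time stands still between calls to the robot, and variables do not carry over. Pictures are saved under pics/ and viewed, at most 10 in all, crops included, and the job is handed in when it is done.

```bash
mkdir -p pics
python3 - <<'E'
from bench import env, kinematics, monitor, eyes, job
import cv2, numpy as np
for n in ["scene","top"]:
    f=eyes.grab_frame(n); cv2.imwrite(f"pics/{n}0.png",f["frame"][:,:,::-1]); print(n,f["mtx"].tolist(),np.round(f["view"],4).tolist())
s=monitor.sense(); print(s["clock"],s["position"],s["ee_rot"],env.hold_point_z)
E
```

```text
scene [[513.7366848141445, 0.0, 272.6211903648609], [0.0, 513.7366848141445, 214.69244996277942], [0.0, 0.0, 1.0]] [[0.8981, -0.4398, -0.0026, -0.3948], [-0.2179, -0.4398, -0.8713, 0.2806], [0.3821, 0.783, -0.4908, 0.7279], [0.0, 0.0, 0.0, 1.0]]
top [[400.43515118372954, 0.0, 281.5897849273544], [0.0, 400.43515118372954, 206.3493744241284], [0.0, 0.0, 1.0]] [[-0.0123, -0.9992, -0.0368, 0.2309], [-0.9915, 0.017, -0.1291, 0.5083], [0.1297, 0.0349, -0.9909, 0.8755], [0.0, 0.0, 0.0, 1.0]]
0.1 [0.2003382  0.48505042 0.23080581] [ 1.94642320e-01  9.80874128e-01 -5.04617237e-04 -2.40756856e-04] 0.0187
```

View pics/scene0.png

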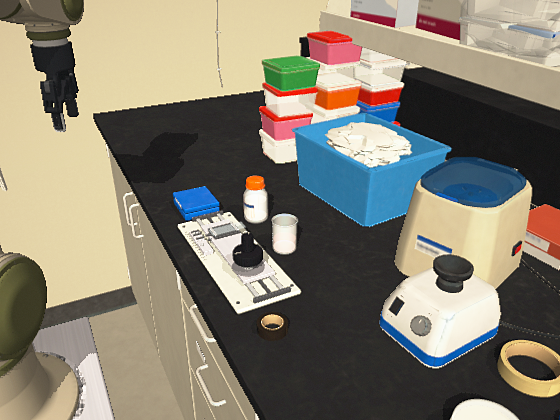

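View pics/top0.png

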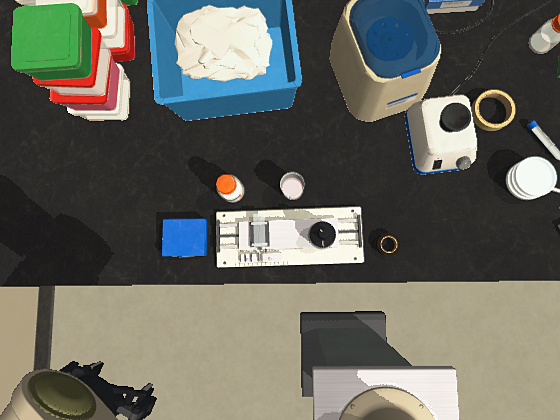

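The scene view shows the stage with the knobs at about (246,252) and the slide holder at (225,230). In the top view the knob is at (322,234), the holder at (259,233) and the clamps at (245,258). The beaker is at (292,185) and the tape at (389,244).

```bash
cat > h.py <<'E'
from bench import env, kinematics, monitor, eyes, job
import cv2, numpy as np
from scipy.spatial.transform import Rotation as R
def ray(f,uv):
    V=np.array(f["view"]);M=np.array(f["mtx"])
    d=V[:3,:3].T@np.linalg.inv(M)@np.array([uv[0],uv[1],1.]); return -V[:3,:3].T@V[:3,3], d/np.linalg.norm(d)
def plane(f,uv,z):
    o,d=ray(f,uv); return o+d*(z-o[2])/d[2]
def tri(fs,uvs):
    A=0;b=0
    for f,uv in zip(fs,uvs):
        o,d=ray(f,uv);P=np.eye(3)-np.outer(d,d);A=A+P;b=b+P@o
    return np.linalg.solve(A,b)
def pix(f,p):
    V=np.array(f["view"]);q=np.array(f["mtx"])@(V[:3,:3]@p+V[:3,3]);return q[:2]/q[2]
def snap(n,name):
    f=eyes.grab_frame(n);cv2.imwrite(f"pics/{name}.png",f["frame"][:,:,::-1]);np.save(f"pics/{name}.npy",f,allow_pickle=True);return f
# tool down, with closing line (tool y) at world yaw a
def down(a): return (R.from_euler('z',a-np.pi/2)*R.from_quat([0,1,0,0])).as_quat()
E
python3 - <<'E'
from h import *
t=snap("top","t1");s=snap("scene","s1")
def blob(f,x0,y0,x1,y1,cond):
    im=f["frame"][y0:y1,x0:x1].astype(int);m=cond(im).astype(np.uint8)
    n,l,st,c=cv2.connectedComponentsWithStats(m);i=1+np.argmax(st[1:,4]);cs=cv2.findContours((l==i).astype(np.uint8),0,2)[0][0][:,0]+[x0,y0]
    return c[i]+[x0,y0],st[i],cs
dark=lambda im:im.max(2)<60
white=lambda im:im.min(2)>120
ct=blob(t,300,215,345,252,dark);cs=blob(s,222,225,272,275,dark)
print(ct[:2],cs[:2])
# coarse disc in scene: lower part, fine on top
et=ct[2]; print(cv2.minEnclosingCircle(et))
w=blob(t,205,195,372,275,white); r=cv2.minAreaRect(w[2]);print(r)
b=np.array([plane(t,p,.014) for p in cv2.boxPoints(r)]);print(b.round(4), b.mean(0))
# fine knob top: highest dark pixels in scene
c=cs[2];top=c[c[:,1]<c[:,1].min()+3].mean(0);print("scene fine top",top)
for z in(.057,.067):print(z,plane(t,cv2.minEnclosingCircle(et)[0],z),plane(s,((c[:,0].min()+c[:,0].max())/2,252),z))
for n,p in dict(beaker=(292,185),bottle=(228,187),tape=(389,244)).items():print(n,plane(t,p,.07 if n!='tape' else .02))
print([kinematics.ik([*plane(t,ct[0],.06)[:2],.2],down(a*np.pi/8)) is not None and np.round(kinematics.ik([*plane(t,ct[0],.06)[:2],.2],down(a*np.pi/8)),2)[[3,4,5]].tolist() for a in range(-8,9,2)])
E
```

```text
(array([321.98613861, 233.93267327]), array([  9,   7,  27,  26, 505], dtype=int32)) (array([253.58347676, 245.35714286]), array([  11,    0,   39,   42, 1162], dtype=int32))
((321.8636474609375, 234.31817626953125), 13.140305519104004)
((289.1715087890625, 236.9060821533203), (55.885719299316406, 146.4220733642578), 87.85240936279297)
[[0.5047 0.3809 0.014 ]
 [0.5118 0.0391 0.014 ]
 [0.3834 0.0393 0.014 ]
 [0.3749 0.3748 0.014 ]] [0.44369788 0.20854123 0.014     ]
scene fine top [252.   225.75]
0.057 [0.44548371 0.13475749 0.057     ] [0.4616487  0.13430343 0.057     ]
0.067 [0.4448941  0.13539912 0.067     ] [0.45568862 0.12042708 0.067     ]
beaker [0.55456836 0.19862981 0.07      ]
bottle [0.55277755 0.34083233 0.07      ]
tape [ 0.42347379 -0.01913844  0.02      ]
[False, [-0.0, 1.21, 2.4], [-0.0, 1.21, 1.61], [-0.0, 1.21, 0.83], [-0.0, 1.21, 0.04], [-0.0, 1.21, -0.74], [-0.0, 1.21, -1.53], [-0.0, 1.21, -2.32], False]
```

Run:
```python
from h import *
env.reach([.42,.23,.22],down(np.pi/2))
f=snap("wrist","w1");V=f["view"]
print(monitor.sense()["clock"],monitor.sense()["position"],(-V[:3,:3].T@V[:3,3]).round(3),V[:3,:3].round(2).tolist(),f["mtx"][0,0])
for p in([.445,.135,.06],[.385,.25,.024],[.385,.3,.024]):print(pix(f,np.array(p)))
```

```text
1.525 [0.41966882 0.23073425 0.22006851] [0.344 0.231 0.363] [[-0.0, 1.0, 0.0], [0.95, 0.0, 0.3], [0.3, 0.0, -0.95]] 306.4804568562585
[177.85389547 213.90820877]
[287.47096697 151.5298453 ]
[333.13380606 151.54340093]
```

View pics/w1.png

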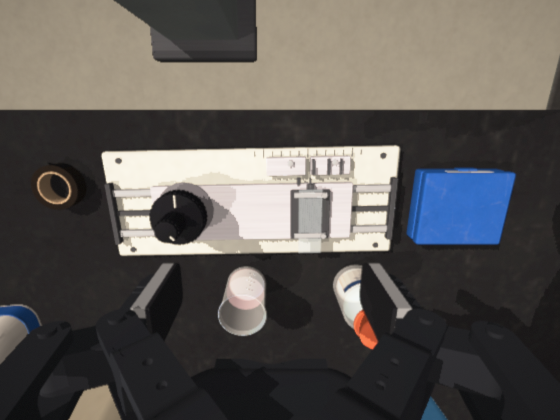

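The view shows the knobs at about (178,216) and the ribbed (marked) clamp is the right one at (333,166). The holder is at (311,212), with the tab and pointer near (305,180). I'll take a closer look.

Run:
```python
from h import *
env.movel([.46,.285,.085],velocity=.2)
f=snap("wrist","w2");print(monitor.sense()["clock"])
u,v=pix(f,np.array([.39,.29,.028])).astype(int);print(u,v)
x0,y0=u-66,max(v-50,0)
c=f["frame"][y0:y0+100,x0:x0+133,::-1];cv2.imwrite("pics/w2c.png",cv2.resize(c,None,fx=6,fy=6,interpolation=cv2.INTER_CUBIC));print(x0,y0)
```

```text
2.4833
276 121
210 71
```

View pics/w2c.png

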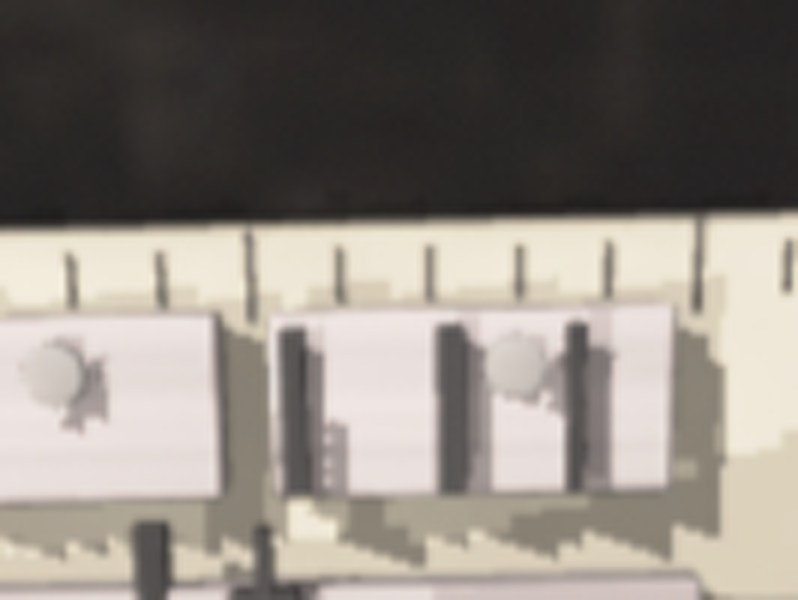

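The crop shows the fork ribs at crop x≈298 and 453, with their saddle-side end at y≈490, and the thin rib at (578,490). The tab is at (152,525) and the pointer at (264,525), so the saddle must travel in +y.

Run:
```python
from h import *
w1=np.load("pics/w1.npy",allow_pickle=True).item();w2=np.load("pics/w2.npy",allow_pickle=True).item();s=np.load("pics/s1.npy",allow_pickle=True).item()
# stage outline in w1
im=w1["frame"].astype(int);m=(im.min(2)>110).astype(np.uint8);m[:130]=0;m[262:]=0;m[:,:95]=0;m[:,402:]=0
cs=max(cv2.findContours(m,0,2)[0],key=cv2.contourArea);r=cv2.boxPoints(cv2.minAreaRect(cs));b=np.array([plane(w1,p,.014) for p in r]);print(r.round(0).tolist(),b.round(4).tolist(),b.mean(0))
# front edge line fit
rows=[(x,np.argmax(m[:,x])) for x in range(115,250,3)]
P=np.array([plane(w1,p,.014) for p in rows]);k=np.polyfit(P[:,1],P[:,0],1);yaw=-np.arctan(k[0]);print("yaw",yaw)
ey=np.array([-np.sin(yaw),np.cos(yaw),0])
q=lambda x,y,z:plane(w2,(210+(x)/6-.4,71+y/6-.4),z)
pts=dict(f1=q(299,490,.028),f2=q(453,490,.028),line=q(578,490,.028),tab=q(152,525,.026),ptr=q(264,525,.030))
for n,p in pts.items():print(n,p.round(4),round(p@ey*1000,1))
# height check: clamp corner etc from two views: knob fine & coarse in w1
d=(im.max(2)<75).astype(np.uint8);d[:185]=0;d[250:]=0;d[:,:145]=0;d[:,212:]=0
n,l,st,c=cv2.connectedComponentsWithStats(d);i=1+np.argmax(st[1:,4]);cc=cv2.findContours((l==i).astype(np.uint8),0,2)[0][0];(ctr,rad)=cv2.minEnclosingCircle(cc);print("knob w1",ctr,rad)
t=np.load("pics/t1.npy",allow_pickle=True).item()
K=tri([w1,t],[ctr,(321.9,234.2)]);print("knob tri",K); print(plane(w1,ctr,.067),plane(t,(321.9,234.2),.067), 'px/mm check rad',rad)
```

```text
[[101.0, 151.0], [399.0, 145.0], [401.0, 250.0], [103.0, 256.0]] [[0.3854, 0.0404, 0.014], [0.3788, 0.3753, 0.014], [0.5082, 0.3941, 0.014], [0.5163, 0.0215, 0.014]] [0.44717922 0.20783909 0.014     ]
yaw 0.019682659886443462
f1 [0.4093 0.2788 0.028 ] 270.7
f2 [0.4093 0.2955 0.028 ] 287.4
line [0.4093 0.309  0.028 ] 300.9
tab [0.4134 0.2626 0.026 ] 254.4
ptr [0.4128 0.2751 0.03  ] 266.9
knob w1 (178.20428466796875, 216.69065856933594) 29.43665313720703
knob tri [0.44590846 0.13583648 0.06449791]
[0.44565747 0.13731833 0.067     ] [0.44514993 0.13531374 0.067     ] px/mm check rad 29.43665313720703
```

Run:
```python
from h import *
env.movel([.46,.25,.2],velocity=.25)
k=np.array([.4456,.1362])
env.reach([*k,.19],down(-1.25))
print("hit",env.movel([*k,.036],velocity=.12,guard=15))
env.close_gripper(30); env.hold(.2)
s=monitor.sense();print(s["clock"],s["position"],s["finger_gap"],s["gripper_force"],s["contact_force"].round(1),s["joints"].round(2))
f=snap("wrist","w3")
```

```text
hit False
7.3417 [0.44924538 0.13411628 0.03808271] 0.6445969086102397 30.97578674554825 [  7.4 -16.6  10. ] [ 0.04  0.45  1.88 -0.01  0.8   1.29]
```

View pics/w3.png

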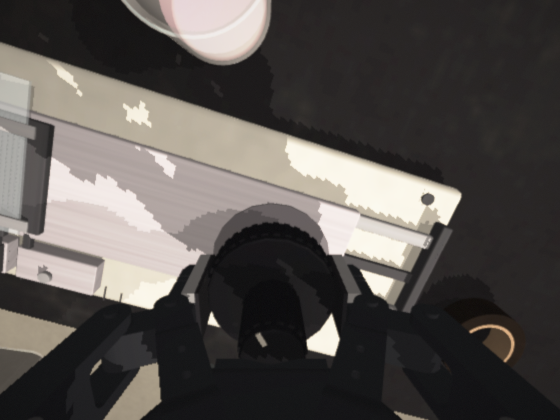

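The view shows the fingers either side of the coarse knob, gripped squarely with nothing else touched. There is a side load of about 18 N, so I'll re-centre on the knob and then turn.

Run:
```python
from h import *
def rep(t=""):
    s=monitor.sense();print(t,round(s["clock"],2),s["position"].round(4),s["contact_force"].round(1),s["ft_torque"].round(2),round(float(s["finger_gap"]),3),s["joints"].round(2)[5]);return s
s=rep();p=s["position"]
env.movel([p[0],p[1],p[2]],velocity=.02,frame=down(-1.25));env.hold(.2);s=rep("re1");p=s["position"].copy()
yaw=.0197;ey=np.array([-np.sin(yaw),np.cos(yaw),0])
# small trial turn
a=.5
env.movel(p+ey*.01*a,velocity=.007,frame=down(-1.25+a));rep("turn")
f=snap("wrist","w4")
```

```text
7.39 [0.4493 0.1341 0.0381] [  7.2 -17.5  10.9] [-3.04 -1.1   0.31] 0.642 1.29
re1 7.97 [0.4493 0.1339 0.0382] [-2.5 -3.9  3.9] [-1.15  0.14  0.04] 0.642 1.29
turn 8.81 [0.4492 0.1389 0.0382] [-0.5 -2.6  1.5] [-0.74 -0.12  0.17] 0.646 0.8
```

The trial turn went cleanly: the torque is about the knob's friction and side loads are low. I'll turn the rest, then re-measure the tab.

Run:
```python
from h import *
yaw=.0197;ey=np.array([-np.sin(yaw),np.cos(yaw),0])
p=monitor.sense()["position"].copy();a=2.465-.5
env.movel(p+ey*.01*a,velocity=.007,frame=down(-1.25+2.465));env.hold(.2)
s=monitor.sense();print(s["clock"],s["position"].round(4),s["contact_force"].round(1),s["ft_torque"].round(2),s["joints"].round(2))
q=s["position"]
t=snap("wrist","w5")
env.release();env.hold(.1);env.movel([q[0],q[1],.19],velocity=.2)
env.reach([.46,.285,.2],down(np.pi/2))
env.movel([.46,.285,.085],velocity=.2)
f=snap("wrist","w6");print(monitor.sense()["clock"],monitor.sense()["joints"].round(2))
u,v=pix(f,np.array([.39,.29,.028])).astype(int)
x0,y0=u-66,max(v-50,0)
c=f["frame"][y0:y0+100,x0:x0+133,::-1];cv2.imwrite("pics/w6c.png",cv2.resize(c,None,fx=6,fy=6,interpolation=cv2.INTER_CUBIC));print(x0,y0)
```

```text
12.0167 [0.4487 0.1587 0.0382] [-2.6 -0.7  3.3] [ 0.43  0.33 -0.14] [ 0.09  0.47  1.85  0.    0.82 -1.12]
14.8417 [ 0.34  0.5   1.62 -0.    1.01 -1.23]
211 70
```

View pics/w6c.png

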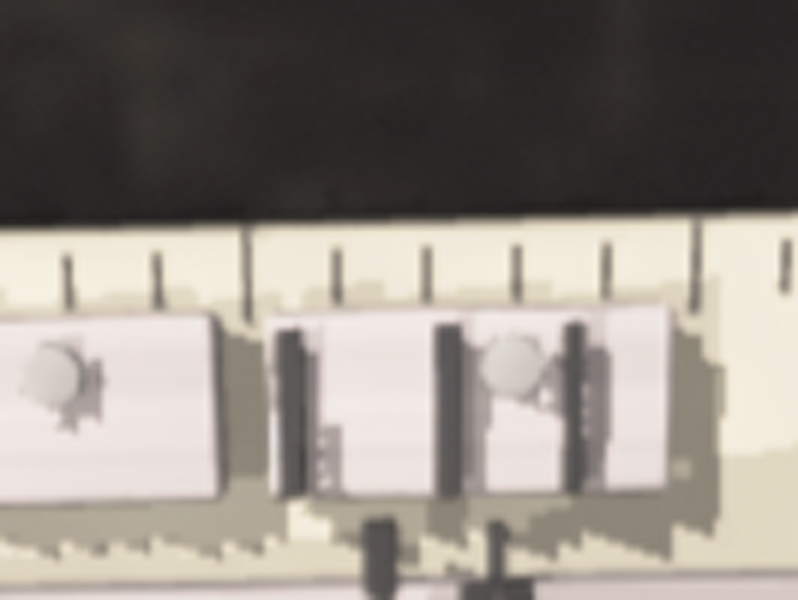

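The tab at crop x≈379 lies between the fork ribs at 293 and 448. The pointer tip at (497,525) still has to reach the thin rib at (574,490). Next I'll compute that offset and turn the fine knob.

Run:
```python
from h import *
yaw=.0197;ey=np.array([-np.sin(yaw),np.cos(yaw),0])
w=np.load("pics/w6.npy",allow_pickle=True).item()
q=lambda x,y,z:plane(w,(211+x/6-.4,70+y/6-.4),z)@ey*1000
f1,f2,l,t,p=q(293,490,.028),q(448,490,.028),q(574,490,.028),q(379,525,.026),q(497,525,.03)
print("tab off",t-(f1+f2)/2,"ptr off",p-l, "line-fork",l-(f1+f2)/2)
l=.5*(l+(f1+f2)/2+22); a=(l-p)/4;print("turn",a)
env.movel([.46,.25,.21],velocity=.25)
k=np.array([.4470,.1587]);a0=0.
env.reach([*k,.21],down(a0));print("hit",env.movel([*k,.072],velocity=.12,guard=15))
env.close_gripper(20);env.hold(.2)
def rep(t=""):
    s=monitor.sense();print(t,round(s["clock"],2),s["position"].round(4),s["contact_force"].round(1),s["ft_torque"].round(2),round(float(s["finger_gap"]),3),s["joints"].round(2)[5]);return s
s=rep("closed")
env.movel(s["position"].copy(),velocity=.02,frame=down(a0));env.hold(.2);s=rep("re")
if abs(a)<2.6 and np.linalg.norm(s["contact_force"])<12 and abs(s["finger_gap"]-.25)<.1:
    env.movel(s["position"]+np.array([0,0,.0005]),velocity=.0005/(abs(a)/.7),frame=down(a0+a));env.hold(.2);s=rep("turned")
f=snap("wrist","w7")
```

```text
tab off 0.8672813592358466 ptr off -8.458679051207184 line-fork 21.989624389995925
turn 2.1159667140523055
hit False
closed 18.87 [0.4485 0.1587 0.0725] [ 6.4  0.6 -1.6] [ 0.02 -0.8   0.01] 0.248 0.09
re 19.32 [0.4486 0.1587 0.0725] [ 1.7 -0.4 -1.4] [ 0.   -0.21 -0.03] 0.246 0.09
turned 21.78 [0.4484 0.1585 0.0726] [ 4.3 -3.8 -9.9] [-0.67 -0.73  0.08] 0.25 -2.02
```

Run:
```python
from h import *
q=monitor.sense()["position"]
env.release();env.hold(.1);env.movel([q[0],q[1],.21],velocity=.2)
env.reach([.46,.285,.2],down(np.pi/2))
env.movel([.46,.285,.085],velocity=.2)
f=snap("wrist","w8");print(monitor.sense()["clock"])
u,v=pix(f,np.array([.39,.29,.028])).astype(int)
x0,y0=u-66,max(v-50,0)
c=f["frame"][y0:y0+100,x0:x0+133,::-1];cv2.imwrite("pics/w8c.png",cv2.resize(c,None,fx=6,fy=6,interpolation=cv2.INTER_CUBIC));print(x0,y0)
```

```text
24.9583
211 70
```

View pics/w8c.png

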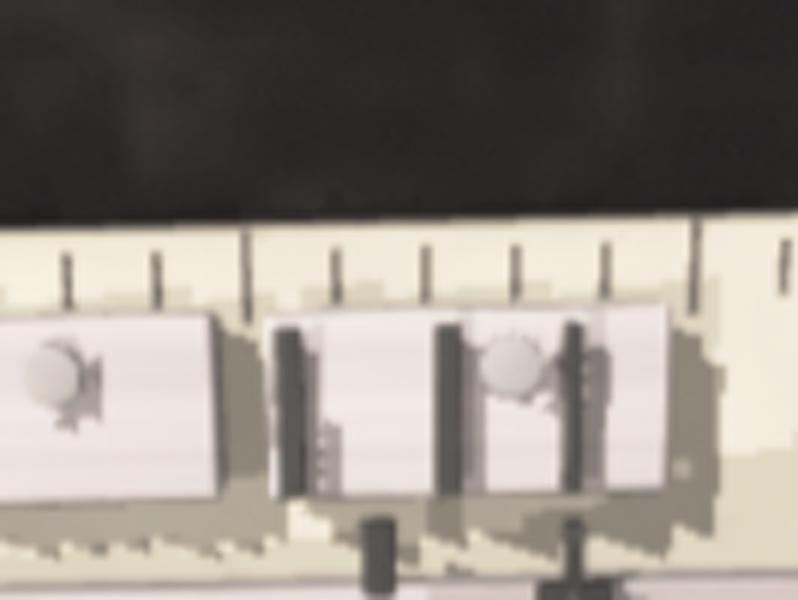

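The pointer at crop (573,525) is in line with the thin rib at (573,490), and the tab at 378 is between the fork ribs. I'll retreat and hand in.

Run:
```python
from h import *
env.movel([.42,.25,.22],velocity=.2);env.hold(.5);print(monitor.sense()["contact_force"].round(1));print(job.hand_in())
```

```text
[ 0.6  0.7 -0.5]
the job is handed in; nothing more can be done
None
```

The job is handed in: by the last close-up, the tab lies about 1 mm from the middle of the fork's gap and the pointer is in line with the thin rib; the gripper let go of both knobs, and the arm was clear of everything at about 25 s of the 61 s allowed.

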